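# Roll the sensor housing into its rest

### The job

Lift the wooden chock away from the round aluminium sensor housing and stand it in the grey tray. Then roll the housing along its board, pressing gently on its top only, over the low rib until it rests between the two ribs at the board's far end; it is thin-walled, so keep the push light (well under 35 N), never grip it, lift it or shove it from the side, and leave the other things on the bench as they are.

Things in the scene. Friction and masses are not known exactly. Their poses are not given: they have to be found in the camera images.
- board: Fixed plywood board, 270 mm long (its x), 150 mm wide, topped with dark matting 20 mm above the bench. Origin at bench level, 5 mm off its middle. The housing rolls along +x. A plywood batten, 8 mm high, closes the start end. Two aluminium ribs lie across it: a low one, 6 mm wide, 2.5 mm above the matting (x = 65 to 71 mm), and a stop rib, 8 mm wide, 7 mm high (x = 111 to 119 mm).
- nest (a point): Middle of the rest between the ribs, on the matting (board x = 88 mm, z = 20 mm); axes as the board's. The low rib lies at x = -23 to -17 mm from here. The housing meets it when its axis is about 38 mm short of here, is at the crest from 23 to 17 mm short, then drops in (about 4 mm of play; rocks for 1 to 2 s). Start: 106 to 133 mm short.
- housing: Aluminium tube with black end caps, 90 mm diameter, 110 mm long, about 0.45 kg. Origin at its centre, 45 mm above the matting; y along the tube; x and z turn as it rolls. Stays where left on the flat, rolls back off the rib's slope. A tool stuck to its top goes twice as far as the axis: take several strokes. Stiff: 10 to 20 N per mm; its top rises 2.5 mm at the crest.
- chock: Loose wooden chock, 48 mm long, 50 mm wide, block 26 mm high, 0.09 kg. Origin on its underside at the toe, just under the housing; +x points away from it. Upright dowel handle, 18 mm diameter, axis 34 mm along x, from 26 to 78 mm above the underside. The housing's side is 18 mm from the dowel axis: grip along y, and draw the chock out along +x as it rises, or its ramp rolls the housing back.
- chock_mid (a point): Middle of the chock's underside, 24 mm from its origin along its x.
- tray: Open grey plastic tray fixed to the bench to the left or right of the board, 140 x 140 mm outside, 28 mm high, walls and floor 4 mm thick. Origin at bench level under its middle.
- reel: Bystander: loose metal reel, 60 mm in diameter, 50 mm high, standing on the other side of the board from the tray. Origin at its underside.
- driver: Bystander: loose screwdriver lying on the bench beyond the board. Origin on its underside.

How it is judged:
On the way, in this order (a step that is already met when the one before it is completed fails the run):
1. the chock stands upright on the floor of the tray, let go (x of chock_mid in the frame of tray between -0.055 and 0.055 m and y of chock_mid in the frame of tray between -0.055 and 0.055 m and z of chock in the frame of tray below 0.016 m and angle between chock's own z axis and vertical below 0.2 rad and linear speed of chock below 0.02 m/s and contact force between the fingers and chock below 0.2 N), for 0.2 s.
2. the housing is rolled up the low rib while it is pressed from above (x of housing in the frame of nest between -0.036 and -0.012 m and z of the grasp point in the frame of nest above 0.085 m and contact force between the fingers and housing above 1 N), for 0.1 s.
At the end, for the whole second after the job is handed in: The housing rests on the matting between the ribs, its axis within 6 mm of the rest's middle along the board, 30 mm across it, square within 0.12 rad, at rest. The chock stands still and upright (0.2 rad) on the tray floor, its middle within 55 mm of the tray's middle along either side (x of housing in the frame of nest between -0.006 and 0.006 m and y of housing in the frame of nest between -0.03 and 0.03 m and z of housing in the frame of nest below 0.048 m and angle between the y axis of housing and the y axis of nest, either way round below 0.12 rad and linear speed of housing below 0.01 m/s and x of chock_mid in the frame of tray between -0.055 and 0.055 m and y of chock_mid in the frame of tray between -0.055 and 0.055 m and z of chock in the frame of tray below 0.016 m and angle between chock's own z axis and vertical below 0.2 rad and linear speed of chock below 0.02 m/s); the robot touches nothing.
It fails at once if the housing is pressed with more than 35 N (contact force between any of the fingers, the arm and housing above 35 N).
It fails at once if the housing is pushed from the side: touched with the fingertips more than about 24 mm below its top (contact force between any of the fingers, the arm and housing above 1 N and z of the grasp point in the frame of nest below 0.085 m).
It fails at once if the housing is lifted (its axis more than 60 mm above the matting) (z of housing in the frame of nest above 0.06 m).
It fails at once if the reel is moved more than 20 mm (distance of reel from where it was at the start of the episode above 0.02 m).
It fails at once if the screwdriver is moved more than 20 mm (distance of driver from where it was at the start of the episode above 0.02 m).
It also fails if it takes over 72 s, if anything falls off the work surface, if the arm or the gripper's body presses on something with over 40 N, if the wrist force passes 120 N, or if a joint passes its speed limit or range.

### The arm

A 7-joint arm with a two-finger parallel gripper is mounted at the origin on the work surface. World frame = base frame: x ahead of the robot, y to its left, z up, the work surface at z = 0. Lengths are in m, angles in rad, forces in N, time in s.
With the tool pointing down it reaches from about 0.4 to 0.85 m from the base axis. Payload 4.5 kg.
Tool frame: the origin (TCP) lies between the finger pads; the fingertips stand 14 mm ahead of it and the grasp point (between the pads) lies 5 mm behind it; x points along the fingers, z is the direction in which the jaws open and shut, and the axes are right-handed (so a half turn about x gives the same grasp; the last joint's range is limited). The gripper opens to 88 mm and grips with 3 to 60 N. Pads are 18 mm wide; open, the fingers measure 123 mm over their backs; the gripper's body (75 mm by 187 mm) begins 45 mm behind the grasp point.
Start: joints at [1.346, 0.689, -0.195, 1.565, 0.157, 0.902, -0.215], TCP at [0.16, -0.604, 0.253] pointing down, gripper open.
Joint ranges: [-3.01, 3.01], [-0.46, 2.08], [-1.47, 1.51], [0.13, 2.56], [-1, 4.14], [0.04, 2.09], [-2.66, 2.66]. Speed limits (rad/s): [2.57, 2.57, 3.14, 3.14, 3.14, 3.14, 3.14].

### API

Orientations are given as a unit quaternion [x, y, z, w].
In Python, from plant import r, cams gives the robot as it stands.
- The arm moves only by the tool apply_moves, never from a script. Its arguments are lists of equal length, an entry for each row: "travel": the shift along the world's x, y, z in cm, a list of three; "roll": the turn about the world's z in degrees; "gripper": the finger opening in cm, from 0 to 8.81. In form: {"travel": [[x, y, z], ...], "roll": [roll, ...], "gripper": [gripper, ...]}. A call has exactly 8 rows; each row is the pose to reach, as a shift and turn from the pose commanded when the call began; what a row does not reach only later rows make up. A row lasts 1/12 s, in which the tool goes at most 41.7 mm and 7.16 degrees, less where a joint would pass 70% of its speed; a pose out of reach is approached as far as the arm can. A call with a gripper value outside its range is refused whole. The fingers move at their own pace and stop on an object; "newtons" is the grip in N (left out, the last holds). Time passes only in rows, so rows that repeat a pose let the fingers close, or fill a call up. It gives the time, the measured TCP pose, the force and the opening at its end, in the units of the state.
- r.get_state(): the state, without advancing time (a new reading comes with each control period).
- cams.snapshot(name): name is "scene" or "top" or "wrist"; returns a dict with "image" (400x640x3 uint8, red, green, blue), "fx", "fy", "cx", "cy" (pixels), "dist" ([k1, k2, p1, p2, k3] as OpenCV has them; the pictures are not rectified), "R" (3x3) and "t" (3): a world point X has camera coordinates R X + t. Camera axes: x right, y down, z forward; pixel columns grow to the right and rows downward; lengths in m; the calibration is good to about 2 mm. A picture is of the moment at which its call begins. There is no depth.
- r.finish_job(): hands the job in, once; it reports no verdict.
The state is a dict: "clock": time; "q": joint angles; "qd": joint speeds; "joint_torque": joint torques, N m; "tool_pos": TCP position; "eef_rot": TCP orientation; "contact_force": force on the tool from outside, world axes, zero at the start; "moment": the same for the moment, N m; "opening": opening from 0.0 (shut) to 1.0 (fully open).
Only numpy, scipy, OpenCV 4.12 (cv2) and the standard library are available. Lean on these libraries where they do the work, as an engineer would, in place of code of your own. Each camera call takes 0.05 s, during which the arm holds its last target. There are 200 camera calls.

## Working session

There is one attempt and no reset: what is moved stays moved. The work goes in short steps, Python scripts to look and compute and a tool call to move; the robot and the scene stay as the last step left them, time stands still between calls to the robot, and variables do not carry over. Pictures are saved under pics/ and viewed, about 8 in all and at most 12, crops included, and the job is handed in when it is done.

Besides the shell and the picture viewer there is one more tool, called after "Emit:" as name(argument=value, ...) on one line, values as JSON. apply_moves: Moves the arm, as the interface text tells. Its arguments: {"type":"object","properties":{"travel":{"type":"array","items":{"type":"array","items":{"type":"number"}}},"roll":{"type":"array","items":{"type":"number"}},"gripper":{"type":"array","items":{"type":"number"}},"newtons":{"type":"number"}},"required":["travel","roll","gripper"]}

```bash
mkdir -p pics
cat > h.py <<'E'
import numpy as np, cv2
from plant import r, cams
def snap(n,f):
    s=cams.snapshot(n); cv2.imwrite(f'pics/{f}.png',s['image'][:,:,::-1]); 
    np.savez(f'pics/{f}.npz',**{k:np.array(v) for k,v in s.items()}); return s
def load(f): return dict(np.load(f'pics/{f}.npz'))
def K(s): return np.array([[s['fx'],0,s['cx']],[0,s['fy'],s['cy']],[0,0,1.]],float)
def ray(s,px,z):
    u=cv2.undistortPoints(np.array(px,float).reshape(-1,1,2),K(s),np.array(s['dist'],float)).reshape(-1,2)
    R=np.array(s['R']);t=np.array(s['t']).ravel();c=-R.T@t
    d=np.c_[u,np.ones(len(u))]@R
    return c+d*((z-c[2])/d[:,2])[:,None]
def proj(s,P):
    return cv2.projectPoints(np.array(P,float).reshape(-1,1,3),cv2.Rodrigues(np.array(s['R'],float))[0],np.array(s['t'],float),K(s),np.array(s['dist'],float))[0].reshape(-1,2)
E
python3 - <<'E'
from h import *
for n in('top','scene'):
    s=snap(n,n+'0'); print(n,s['fx'],-np.array(s['R']).T@np.array(s['t']).ravel())
a=cv2.imread('pics/top0.png');cv2.imwrite('pics/top0b.png',cv2.resize(a,(800,500),interpolation=cv2.INTER_CUBIC))
print(r.get_state())
E
```

```text
top 385.28620812307014 [0.50976619 0.01675489 0.86759329]
scene 480.4441349678128 [ 1.15818679 -0.11081284  0.96791697]
{'clock': 0.1, 'q': array([ 1.34581053,  0.68990624, -0.19451827,  1.56619809,  0.15729935,
        0.90252604, -0.21511445]), 'qd': array([ 0.00074554, -0.0020827 , -0.00108577, -0.00185713,  0.00231329,
        0.00032475,  0.00072577]), 'joint_torque': array([-3.32703494e-03, -5.28506148e+01, -1.27169397e+00, -1.53838152e+01,
       -5.26340038e-02,  1.97085916e-03,  3.56701514e-05]), 'tool_pos': array([ 0.15976328, -0.60368402,  0.25199753]), 'eef_rot': array([ 0.43160858,  0.56083451, -0.43096863,  0.55986135]), 'contact_force': array([ 0.21815409,  0.07756969, -0.2991457 ]), 'moment': array([ 0.01346011, -0.03262267,  0.00379836]), 'opening': 0.9995581627650947}
```

View pics/top0b.png

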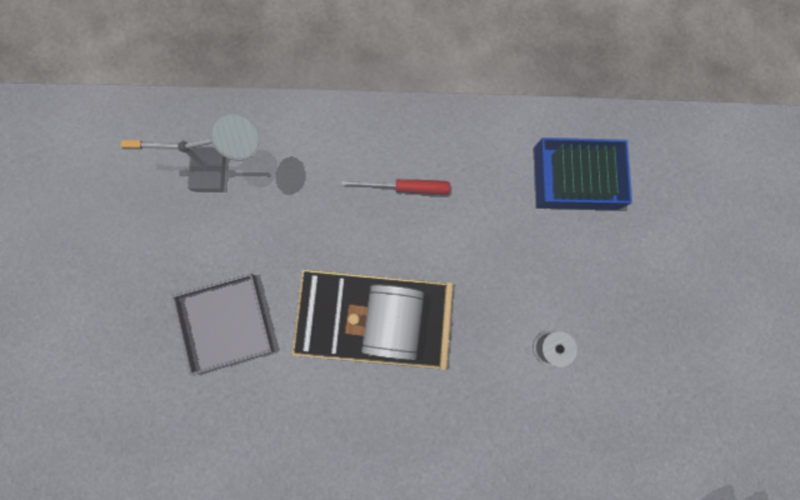

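View pics/scene0.png

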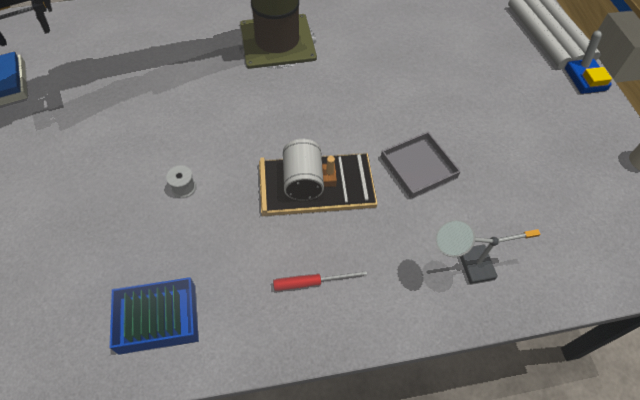

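Top shows the board at about (373,320) of the enlarged view, with the chock on its left side, the tray at (226,323) and the reel at (559,349). The housing rolls to the image's left. Next I'll view enlarged crops from both cameras.

Run:
```python
from h import *
a=cv2.imread('pics/top0.png')[210:305,132:372];A=cv2.resize(a,(792,314),interpolation=cv2.INTER_CUBIC)  # 3.3x
b=cv2.imread('pics/scene0.png')[125:220,250:470];B=cv2.resize(b,(726,314),interpolation=cv2.INTER_CUBIC)
im=np.zeros((600,800,3),np.uint8);im[:314,:792]=A;im[314:600,:726]=B[:286]
cv2.imwrite('pics/c0.png',im)
```

```text
(no output)
```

View pics/c0.png

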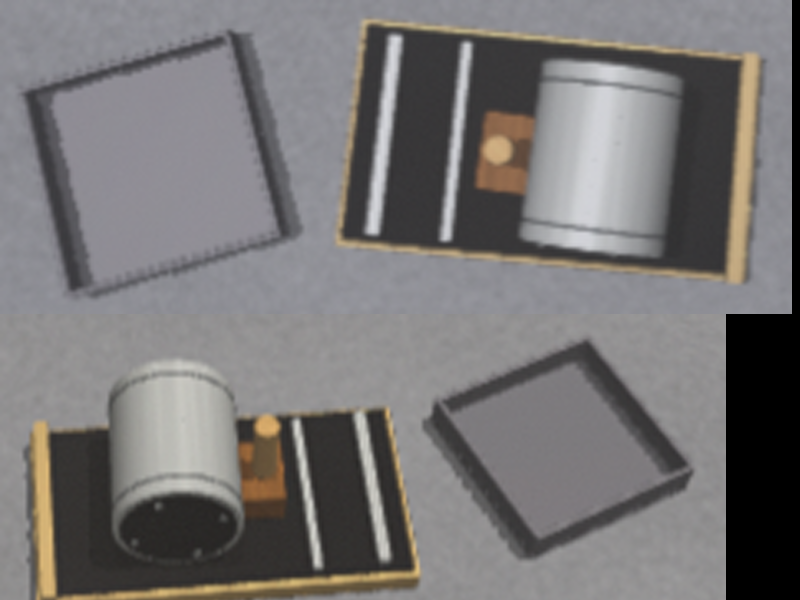

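Top crop: low rib from (466,42) to (446,241), stop rib from (396,35) to (373,235), dowel top at (498,150). Tray corners are (25,92), (235,31), (300,236), (73,293). The housing's sides are the lines (545,68)-(524,235) and (683,85)-(664,250). The scene crop shows the dowel top at (267,427-314 offset).

```bash
cat > m.py <<'E'
from h import *
s=load('top0')
T=lambda p:(np.array(p,float).reshape(-1,2)+.5)/[3.3,314/95]-.5+[132,210]
S=lambda p:(np.array(p,float).reshape(-1,2)-[0,314]+.5)/[3.3,314/95]-.5+[250,125]
sc=load('scene0')
print('board corners',ray(s,T([(363,20),(338,242)]),.02).round(4).tolist(), ray(s,T([(761,55),(744,283)]),.028).round(4).tolist())
print('scene board ',ray(sc,S([(388,408),(418,575)]),.02).round(4).tolist())
lo=ray(s,T([(466,42),(446,241)]),.0225);st=ray(s,T([(396,35),(373,235)]),.027)
print('ribs',lo.round(4).tolist(),st.round(4).tolist())
lo2=ray(sc,S([(297,420),(318,568)]),.0225);st2=ray(sc,S([(360,413),(386,561)]),.027)
print('ribs scene',lo2.round(4).tolist(),st2.round(4).tolist())
print('dowel',ray(s,T((498,150)),.098).round(4),ray(sc,S((267,427)),.098).round(4))
print('tray',ray(s,T([(25,92),(235,31),(300,236),(73,293)]),.028).round(4).tolist(),ray(s,T([(25,92),(235,31),(300,236),(73,293)]),.028).mean(0))
print('tray sc',ray(sc,S([(437,403),(587,342),(691,470),(533,545)]),.028).round(4).tolist(),ray(sc,S([(437,403),(587,342),(691,470),(533,545)]),.028).mean(0))
# housing: bisector of edge rays
c=-np.array(s['R']).T@np.array(s['t']).ravel()
for a,b in(((545,68),(683,85)),((524,235),(664,250))):
    d=ray(s,T([a,b]),.065)-c; d/=np.linalg.norm(d,axis=1)[:,None]; m=d.sum(0); print('axis',(c+m*(.065-c[2])/m[2]).round(4))
E
python3 m.py
```

```text
board corners [[0.6156, 0.1466, 0.02], [0.4705, 0.1575, 0.02]] [[0.5944, -0.1188, 0.028], [0.4461, -0.1061, 0.028]]
scene board  [[0.4717, 0.16, 0.02], [0.6179, 0.146, 0.02]]
ribs [[0.6014, 0.0777, 0.0225], [0.4717, 0.0875, 0.0225]] [[0.6051, 0.1235, 0.027], [0.4754, 0.1341, 0.027]]
ribs scene [[0.4729, 0.0897, 0.0225], [0.6017, 0.0775, 0.0225]] [[0.4778, 0.1363, 0.027], [0.6069, 0.1248, 0.027]]
dowel [[0.5286 0.0516 0.098 ]] [[0.53   0.0523 0.098 ]]
tray [[0.5649, 0.3618, 0.028], [0.6063, 0.2287, 0.028], [0.4745, 0.1805, 0.028], [0.438, 0.3221, 0.028]] [0.520929   0.27329528 0.028     ]
tray sc [[0.4791, 0.195, 0.028], [0.4414, 0.3244, 0.028], [0.5699, 0.3634, 0.028], [0.6125, 0.2302, 0.028]] [0.52571375 0.27823363 0.028     ]
axis [ 0.576  -0.0191  0.065 ]
axis [ 0.4731 -0.0074  0.065 ]
```

Run:
```python
from scipy.spatial.transform import Rotation as R
import numpy as np
M=R.from_quat([.43160858,.56083451,-.43096863,.55986135]).as_matrix();print(M.round(3))
z=M[:,2];print('tool z angle',np.degrees(np.arctan2(z[1],z[0])),'target',np.degrees(np.arctan2(-.085,.9964)))
```

```text
[[-0.001  0.967  0.256]
 [ 0.002  0.256 -0.967]
 [-1.    -0.    -0.002]]
tool z angle -75.1695253350157 target -4.875932101236528
```

Emit:
apply_moves(travel=[[3, 3, 0], [6, 6, 0], [9, 9, 0], [12, 12, 0], [15, 15, 0], [18, 18, 0], [21, 21, 0], [23, 24, 0]], roll=[5, 10, 15, 20, 25, 30, 35, 40], gripper=[5, 5, 5, 5, 5, 5, 5, 5], newtons=20)

```text
clock: 0.77
tool_pos: [0.3919, -0.363, 0.2526]
eef_rot: [0.212, 0.674, -0.212, 0.675]
contact_force: [-0.2, -0.2, -0.1]
opening: 0.563
```

Emit:
apply_moves(travel=[[2, 4, 0], [4, 8, 0], [6, 12, 0], [8, 16, 0], [10, 20, 0], [12, 24, 0], [13, 28, 0], [13.5, 31, 0]], roll=[4, 8, 12, 16, 20, 24, 27, 30.2], gripper=[5, 5, 5, 5, 5, 5, 5, 5])

```text
clock: 1.43
tool_pos: [0.5246, -0.0585, 0.2525]
eef_rot: [0.03, 0.706, -0.03, 0.707]
contact_force: [0.5, -0.7, -0.2]
opening: 0.566
```

Emit:
apply_moves(travel=[[0.2, 3, 0], [0.4, 6, 0], [0.45, 9, 0], [0.45, 10.9, 0], [0.45, 10.9, -2], [0.45, 10.9, -4], [0.45, 10.9, -6], [0.45, 10.9, -6]], roll=[0, 0, 0, 0, 0, 0, 0, 0], gripper=[5, 5, 5, 5, 5, 5, 5, 5])

```text
clock: 2.1
tool_pos: [0.5257, 0.0481, 0.1895]
eef_rot: [0.03, 0.709, -0.031, 0.704]
contact_force: [-0.9, -0.3, 0.4]
opening: 0.566
```

Run:
```python
from h import *
st=r.get_state();print(st['tool_pos'])
s=snap('wrist','w1')
p=st['tool_pos']
print('tcp ray', proj(s,[p,[p[0],p[1],.098],[.529,.052,.098],[.529,.052,.046],[.5246,-.0133,.11]]).round(0).tolist())
```

```text
[0.52570553 0.04811754 0.18953734]
tcp ray [[328.0, 278.0], [328.0, 213.0], [332.0, 207.0], [332.0, 189.0], [334.0, 305.0]]
```

View pics/w1.png

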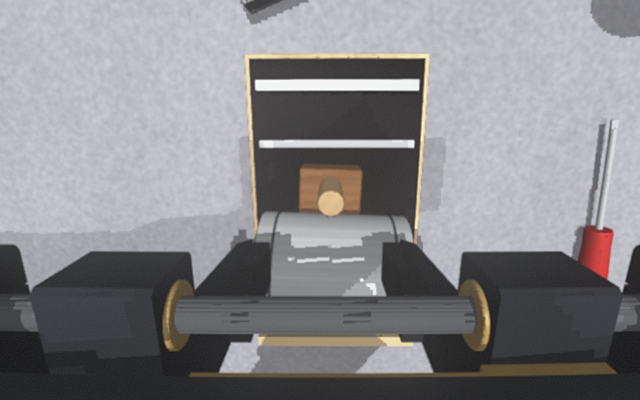

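The wrist view shows the dowel top at (331,202), and the low rib runs level from (260,144) to (414,144), so the tool is square to the board. The stop rib is at row 85.

Run:
```python
from h import *
s=load('w1')
print(ray(s,[(331,202)],.098).round(4));print(ray(s,[(260,144),(414,144)],.0225).round(4).tolist(),ray(s,[(255,85),(419,85)],.027).round(4).tolist())
print(r.get_state()['tool_pos'])
```

```text
[[0.5283 0.0554 0.098 ]]
[[0.4719, 0.0904, 0.0225], [0.6006, 0.0795, 0.0225]] [[0.4749, 0.1374, 0.027], [0.6047, 0.1263, 0.027]]
[0.52666244 0.04837495 0.19122961]
```

Emit:
apply_moves(travel=[[0, 0, -1], [0, 0, -2], [0, 0, -3], [0, 0, -4], [0, 0, -5], [0, 0, -5], [0, 0, -5], [0, 0, -5]], roll=[0, 0, 0, 0, 0, 0, 0, 0], gripper=[5, 5, 5, 5, 5, 5, 5, 5])

```text
clock: 2.82
tool_pos: [0.5283, 0.0489, 0.1428]
eef_rot: [0.031, 0.706, -0.031, 0.707]
contact_force: [-0.7, -0.2, 0.6]
opening: 0.568
```

Emit:
apply_moves(travel=[[0, 0.6, 0], [0, 0.6, 0], [0, 0.6, -1.5], [0, 0.6, -3], [0, 0.6, -4.5], [0, 0.6, -6], [0, 0.6, -6], [0, 0.6, -6]], roll=[0, 0, 0, 0, 0, 0, 0, 0], gripper=[5, 5, 5, 5, 5, 5, 5, 5])

```text
clock: 3.48
tool_pos: [0.5279, 0.0551, 0.0827]
eef_rot: [0.03, 0.707, -0.031, 0.706]
contact_force: [-0.2, -0.1, -0.2]
opening: 0.564
```

Emit:
apply_moves(travel=[[0, 0, 0], [0, 0, 0], [0, 0, 0], [0, 0, 0], [0, 0, 0], [0, 0, 0], [0, 0, 0], [0, 0, 0]], roll=[0, 0, 0, 0, 0, 0, 0, 0], gripper=[0.5, 0.5, 0.5, 0.5, 0.5, 0.5, 0.5, 0.5], newtons=20)

```text
clock: 4.15
tool_pos: [0.5286, 0.0547, 0.0831]
eef_rot: [0.031, 0.706, -0.031, 0.707]
contact_force: [0.3, 0.1, 2.9]
opening: 0.193
```

Emit:
apply_moves(travel=[[0.05, 0.6, 0.2], [0.1, 1.2, 0.5], [0.15, 1.8, 0.9], [0.2, 2.4, 1.4], [0.3, 3.2, 2.2], [0.4, 4, 3.4], [0.4, 5.5, 5], [0.4, 7, 6]], roll=[0, 0, 0, 0, 0, 0, 0, 0], gripper=[0.5, 0.5, 0.5, 0.5, 0.5, 0.5, 0.5, 0.5])

```text
clock: 4.82
tool_pos: [0.5325, 0.1258, 0.1445]
eef_rot: [0.031, 0.706, -0.031, 0.707]
contact_force: [1.0, 0.5, -0.3]
opening: 0.196
```

Emit:
apply_moves(travel=[[0, 3, 0], [0, 6, 0], [-0.3, 9, 0], [-0.6, 12, 0], [-0.9, 14, 0], [-0.9, 15.5, 0], [-0.9, 16.3, 0], [-0.9, 16.3, 0]], roll=[0, 0, 0, 0, 0, 0, 0, 0], gripper=[0.5, 0.5, 0.5, 0.5, 0.5, 0.5, 0.5, 0.5])

```text
clock: 5.48
tool_pos: [0.5229, 0.29, 0.1431]
eef_rot: [0.03, 0.706, -0.029, 0.707]
contact_force: [1.1, -0.2, -1.3]
opening: 0.193
```

Run:
```python
from h import *
print(r.get_state()['tool_pos'],r.get_state()['opening'])
s=snap('top','t2')
cv2.imwrite('pics/t2b.png',cv2.resize(s['image'][200:310,120:380,::-1],(780,330),interpolation=cv2.INTER_CUBIC))
```

```text
[0.52291938 0.2899596  0.14314396] 0.19315725546324636
```

View pics/t2b.png

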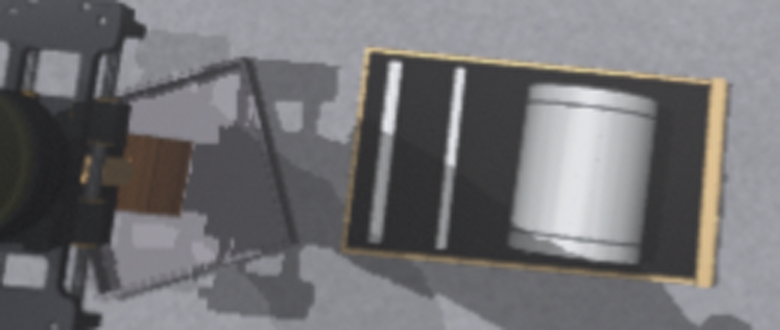

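The chock is held at (155,175), above the tray. The housing is still at the start end, with its sides on (530,93)-(512,240) and (655,105)-(638,255).

Emit:
apply_moves(travel=[[0, -0.2, -1.5], [0, -0.2, -3], [0, -0.2, -4.5], [0, -0.2, -6], [0, -0.2, -7], [0, -0.2, -7.5], [0, -0.2, -7.5], [0, -0.2, -7.5]], roll=[0, 0, 0, 0, 0, 0, 0, 0], gripper=[0.5, 0.5, 0.5, 0.5, 0.5, 0.5, 0.5, 0.5])

```text
clock: 6.2
tool_pos: [0.5237, 0.2848, 0.068]
eef_rot: [0.031, 0.706, -0.031, 0.707]
contact_force: [0.4, 0.7, -1.1]
opening: 0.196
```

Emit:
apply_moves(travel=[[0, 0, 0], [0, 0, 0], [0, 0, 0], [0, 0, 0], [0, 0, 0], [0, 0, 0], [0, 0, 0], [0, 0, 0]], roll=[0, 0, 0, 0, 0, 0, 0, 0], gripper=[4, 4, 4, 4, 4, 4, 4, 4])

```text
clock: 6.87
tool_pos: [0.5231, 0.2858, 0.0678]
eef_rot: [0.031, 0.706, -0.031, 0.706]
contact_force: [-0.1, -0.4, -0.8]
opening: 0.454
```

Emit:
apply_moves(travel=[[0, 0, 1], [0, 0, 3], [0, 0, 6], [0, 0, 9], [0, 0, 11], [0, -3, 11], [0, -6, 11], [0, -9, 11]], roll=[0, 0, 0, 0, 0, 0, 0, 0], gripper=[4, 4, 4, 4, 4, 4, 4, 4])

```text
clock: 7.53
tool_pos: [0.5232, 0.1952, 0.1791]
eef_rot: [0.03, 0.706, -0.03, 0.707]
contact_force: [0.5, -1.1, -0.3]
opening: 0.455
```

```bash
cat >> h.py <<'E'
NEST=np.array([.539,.1035]);BX=np.array([.085,.9964]);BY=np.array([-.9964,.085])
def axis(s,L,Rr,org,k):
    c=-np.array(s['R']).T@np.array(s['t']).ravel();o=[]
    for a,b in zip(L,Rr):
        px=(np.array([a,b],float)+.5)/k-.5+org
        d=ray(s,px,.065)-c; d/=np.linalg.norm(d,axis=1)[:,None]; m=d.sum(0); o.append((c+m*(.065-c[2])/m[2])[:2])
    o=np.array(o);mid=o.mean(0);e=o[0]-o[1]
    print('ends',o.round(4).tolist(),'mid',mid.round(4),'nest xy mm',(1000*np.array([(mid-NEST)@BX,(mid-NEST)@BY])).round(1),'yaw err deg',np.degrees(np.arctan2(e@BX,-e@BY)).round(2))
E
python3 - <<'E'
from h import *
s=load('t2');axis(s,[(530,93),(512,240)],[(655,105),(638,255)],[120,200],3.)
s=snap('top','t3')
cv2.imwrite('pics/t3b.png',cv2.resize(s['image'][205:305,130:370,::-1],(792,330),interpolation=cv2.INTER_CUBIC))
E
```

```text
ends [[0.5763, -0.018], [0.4748, -0.0067]] mid [ 0.5256 -0.0123] nest xy mm [-116.6    3.5] yaw err deg -1.46
```

View pics/t3b.png

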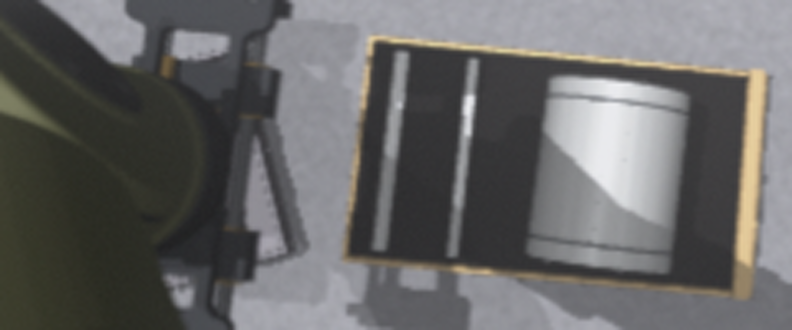

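The housing has stayed at 117 mm short of the nest, sides (548,100)-(528,240) and (690,110)-(670,260). The gripper hides the tray here, so I'll check the chock later. I'm moving above the rear of the housing's top with the fingers 4 cm apart.

Emit:
apply_moves(travel=[[0, -3, 0], [0, -6, 0], [0, -9, 0], [0, -12, 0], [0, -15, 0], [0.1, -18, 0], [0.1, -21, 0], [0.1, -21.9, 0]], roll=[0, 0, 0, 0, 0, 0, 0, 0], gripper=[4, 4, 4, 4, 4, 4, 4, 4])

```text
clock: 8.25
tool_pos: [0.5236, -0.0294, 0.178]
eef_rot: [0.032, 0.707, -0.035, 0.706]
contact_force: [-0.6, -0.9, 0.2]
opening: 0.453
```

Emit:
apply_moves(travel=[[0, 0, -1.2], [0, 0, -2.4], [0, 0, -3.6], [0, 0, -4.6], [0, 0, -4.9], [0, 0, -4.9], [0, 0, -4.9], [0, 0, -4.9]], roll=[0, 0, 0, 0, 0, 0, 0, 0], gripper=[4, 4, 4, 4, 4, 4, 4, 4])

```text
clock: 8.92
tool_pos: [0.5245, -0.023, 0.1293]
eef_rot: [0.031, 0.706, -0.031, 0.707]
contact_force: [0.3, -0.2, 0.5]
opening: 0.454
```

Run:
```python
from h import *
st=r.get_state();print(st['tool_pos'],st['contact_force'],st['opening'])
s=snap('top','t4');q=snap('scene','s4')
a=cv2.resize(s['image'][205:305,130:370,::-1],(720,300),interpolation=cv2.INTER_CUBIC)
b=cv2.resize(q['image'][120:220,250:490,::-1],(720,300),interpolation=cv2.INTER_CUBIC)
cv2.imwrite('pics/t4b.png',np.vstack([a,b]))
```

```text
[ 0.52453172 -0.02296568  0.12929705] [ 0.33402191 -0.1844604   0.50622188] 0.4544391846859295
```

View pics/t4b.png

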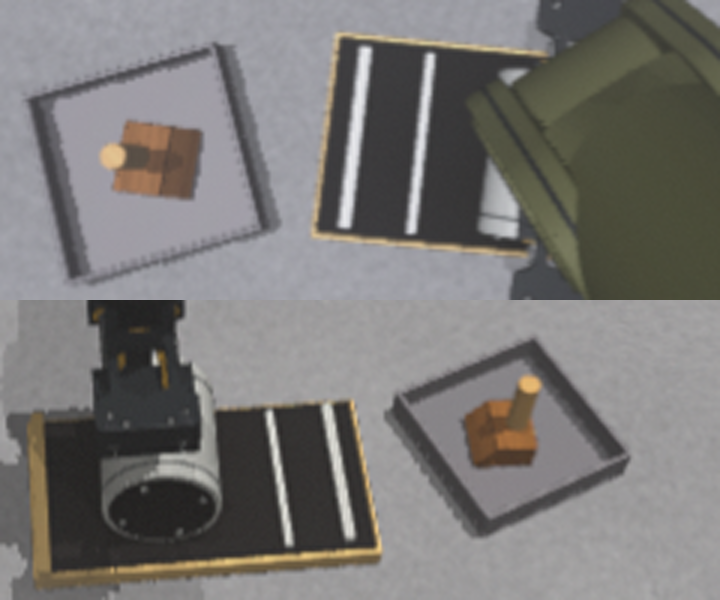

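The chock stands upright near the tray's middle (its block is at (155,160) in the top crop, and the tray's middle is at (150,162)). Next I'll feel for the top of the housing.

Emit:
apply_moves(travel=[[0, 0, -0.2], [0, 0, -0.3], [0, 0, -0.4], [0, 0, -0.45], [0, 0, -0.5], [0, 0, -0.5], [0, 0, -0.5], [0, 0, -0.5]], roll=[0, 0, 0, 0, 0, 0, 0, 0], gripper=[4, 4, 4, 4, 4, 4, 4, 4])

```text
clock: 9.68
tool_pos: [0.5242, -0.0232, 0.1241]
eef_rot: [0.031, 0.706, -0.031, 0.707]
contact_force: [-0.9, -0.6, 6.0]
opening: 0.454
```

Emit:
apply_moves(travel=[[0, 0, -0.03], [0, 0, -0.05], [0, 0, -0.05], [0, 0, -0.05], [0, 0, -0.05], [0, 0, -0.05], [0, 0, -0.05], [0, 0, -0.05]], roll=[0, 0, 0, 0, 0, 0, 0, 0], gripper=[4, 4, 4, 4, 4, 4, 4, 4])

```text
clock: 10.35
tool_pos: [0.5242, -0.0232, 0.124]
eef_rot: [0.031, 0.706, -0.031, 0.707]
contact_force: [-2.3, -0.5, 10.1]
opening: 0.454
```

Emit:
apply_moves(travel=[[0.03, 0.4, 0], [0.09, 1.1, 0], [0.16, 1.9, 0], [0.23, 2.7, 0], [0.3, 3.5, 0], [0.37, 4.3, 0], [0.41, 4.8, 0], [0.43, 5, 0]], roll=[0, 0, 0, 0, 0, 0, 0, 0], gripper=[4, 4, 4, 4, 4, 4, 4, 4])

```text
clock: 11.02
tool_pos: [0.5301, 0.0284, 0.1241]
eef_rot: [0.031, 0.705, -0.03, 0.708]
contact_force: [1.6, -0.1, 5.5]
opening: 0.454
```

Emit:
apply_moves(travel=[[0, 0, 0.5], [0, 0, 1], [-0.12, -1.4, 1], [-0.24, -2.7, 1], [-0.24, -2.7, 0.6], [-0.24, -2.7, 0.3], [-0.24, -2.7, 0.1], [-0.24, -2.7, 0.05]], roll=[0, 0, 0, 0, 0, 0, 0, 0], gripper=[4, 4, 4, 4, 4, 4, 4, 4])

```text
clock: 11.68
tool_pos: [0.526, 0.0008, 0.1237]
eef_rot: [0.031, 0.706, -0.03, 0.706]
contact_force: [-1.1, -1.1, 7.3]
opening: 0.455
```

Emit:
apply_moves(travel=[[0, 0, -0.03], [0, 0, -0.05], [0, 0, -0.05], [0, 0, -0.05], [0, 0, -0.05], [0, 0, -0.05], [0, 0, -0.05], [0, 0, -0.05]], roll=[0, 0, 0, 0, 0, 0, 0, 0], gripper=[4, 4, 4, 4, 4, 4, 4, 4])

```text
clock: 12.35
tool_pos: [0.526, 0.0009, 0.1237]
eef_rot: [0.03, 0.706, -0.03, 0.707]
contact_force: [-1.2, -0.5, 6.6]
opening: 0.455
```

Emit:
apply_moves(travel=[[0.03, 0.4, 0], [0.09, 1.1, -0.02], [0.16, 1.9, -0.02], [0.23, 2.7, -0.02], [0.3, 3.5, -0.02], [0.37, 4.3, -0.02], [0.41, 4.8, -0.02], [0.43, 5, -0.02]], roll=[0, 0, 0, 0, 0, 0, 0, 0], gripper=[4, 4, 4, 4, 4, 4, 4, 4])

```text
clock: 13.02
tool_pos: [0.532, 0.0528, 0.1243]
eef_rot: [0.031, 0.705, -0.029, 0.708]
contact_force: [1.2, 0.6, 10.0]
opening: 0.451
```

Run:
```python
from h import *
st=r.get_state();print(st['tool_pos'],st['contact_force'],st['opening'])
q=snap('scene','s5')
cv2.imwrite('pics/s5b.png',cv2.resize(q['image'][125:220,250:390,::-1],(784,532),interpolation=cv2.INTER_CUBIC)) #5.6x
for a in(-117,-100,-80,-67,-50): # predicted near end-cap centre in the crop
    p=NEST+BX*a/1000-BY*.0515
    print(a,(proj(q,[[*p,.065]])-[250,125])*5.6)
```

```text
[0.53204648 0.05281274 0.12428367] [1.23706556 0.59157642 9.99894742] 0.4513610422331534
-117 [[301.64072717 362.69100937]]
-100 [[343.9769416 359.5931535]]
-80 [[393.68599652 355.95743689]]
-67 [[425.93741273 353.59951254]]
-50 [[468.03869591 350.52257322]]
```

View pics/s5b.png

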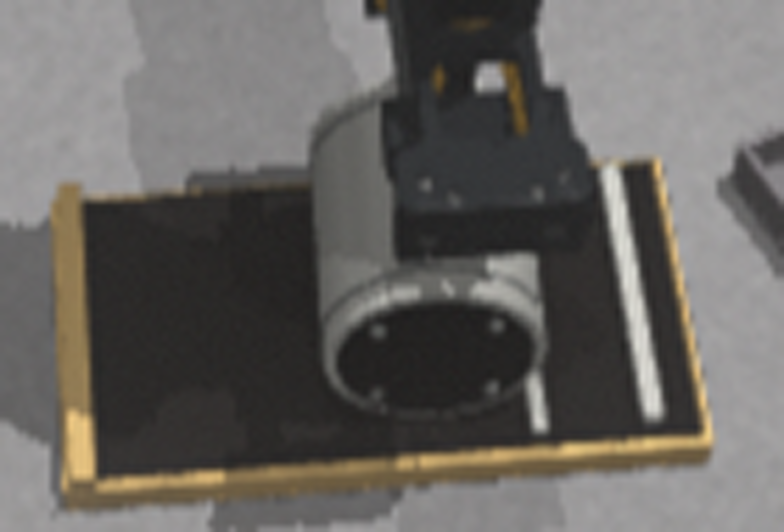

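The end cap is centred at about (436,358), so the axis is about 63–65 mm short of the nest. That agrees with half the tool's travel.

Emit:
apply_moves(travel=[[0, 0, 0.5], [0, 0, 1], [-0.12, -1.3, 1], [-0.21, -2.5, 1], [-0.21, -2.5, 0.6], [-0.21, -2.5, 0.3], [-0.21, -2.5, 0.1], [-0.21, -2.5, 0.02]], roll=[0, 0, 0, 0, 0, 0, 0, 0], gripper=[4, 4, 4, 4, 4, 4, 4, 4])

```text
clock: 13.73
tool_pos: [0.5281, 0.0253, 0.1233]
eef_rot: [0.031, 0.707, -0.03, 0.706]
contact_force: [-2.3, -0.2, 11.9]
opening: 0.455
```

Emit:
apply_moves(travel=[[0.03, 0.4, 0], [0.09, 1.0, 0], [0.14, 1.7, 0], [0.2, 2.4, 0], [0.26, 3.1, 0], [0.32, 3.8, 0], [0.36, 4.2, 0], [0.37, 4.4, 0]], roll=[0, 0, 0, 0, 0, 0, 0, 0], gripper=[4, 4, 4, 4, 4, 4, 4, 4])

```text
clock: 14.4
tool_pos: [0.5334, 0.0712, 0.1244]
eef_rot: [0.031, 0.705, -0.029, 0.708]
contact_force: [1.5, -0.3, 10.1]
opening: 0.456
```

Run:
```python
from h import *
st=r.get_state();print(st['tool_pos'],st['contact_force'],st['opening'])
q=snap('scene','s6')
cv2.imwrite('pics/s6b.png',cv2.resize(q['image'][125:220,250:390,::-1],(784,532),interpolation=cv2.INTER_CUBIC)) #5.6x
for a in(-64,-50,-40,-30): # predicted near end-cap centre in the crop
    p=NEST+BX*a/1000-BY*.0515
    print(a,(proj(q,[[*p,.065]])-[250,125])*5.6)
```

```text
[0.53337441 0.07120038 0.12435518] [ 1.54178008 -0.25803721 10.05587437] 0.45558759877153854
-64 [[433.37319309 353.05598245]]
-50 [[468.03869591 350.52257322]]
-40 [[492.76393175 348.7161381 ]]
-30 [[517.45853163 346.91237691]]
```

View pics/s6b.png

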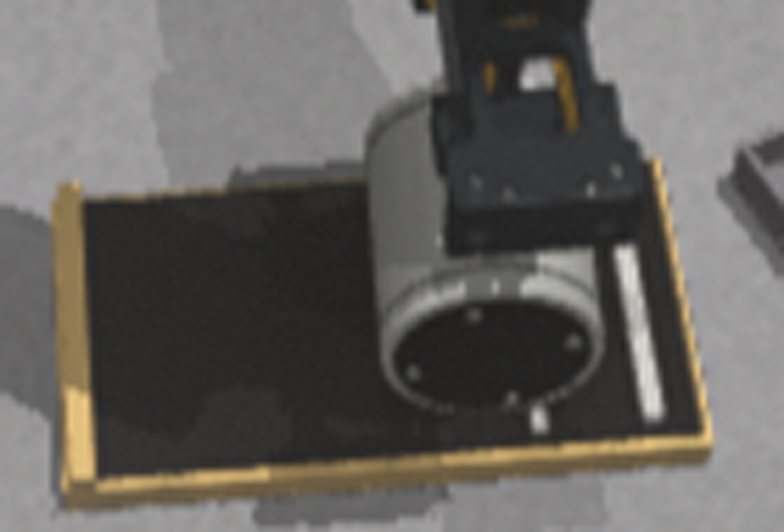

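The end cap is at about (492,352), so the axis is about 41 mm short, just ahead of the rib. I'll reset behind the top for the climb.

Emit:
apply_moves(travel=[[0, 0, 0.5], [0, 0, 1], [-0.12, -1.3, 1], [-0.2, -2.3, 1], [-0.2, -2.3, 0.6], [-0.2, -2.3, 0.3], [-0.2, -2.3, 0.1], [-0.2, -2.3, 0]], roll=[0, 0, 0, 0, 0, 0, 0, 0], gripper=[4, 4, 4, 4, 4, 4, 4, 4])

```text
clock: 15.12
tool_pos: [0.5298, 0.0459, 0.1229]
eef_rot: [0.031, 0.707, -0.031, 0.706]
contact_force: [-2.9, -1.5, 9.5]
opening: 0.452
```

Emit:
apply_moves(travel=[[0.03, 0.4, 0], [0.08, 0.9, 0.03], [0.12, 1.4, 0.1], [0.16, 1.9, 0.16], [0.2, 2.3, 0.2], [0.23, 2.7, 0.23], [0.26, 3.0, 0.24], [0.26, 3.0, 0.24]], roll=[0, 0, 0, 0, 0, 0, 0, 0], gripper=[4, 4, 4, 4, 4, 4, 4, 4])

```text
clock: 15.78
tool_pos: [0.5335, 0.0779, 0.1268]
eef_rot: [0.031, 0.705, -0.029, 0.707]
contact_force: [-1.1, -0.1, 10.9]
opening: 0.454
```

Emit:
apply_moves(travel=[[0.03, 0.4, 0.01], [0.07, 0.8, 0.01], [0.1, 1.2, 0.01], [0.14, 1.6, 0.01], [0.17, 2.0, 0.01], [0.2, 2.4, 0], [0.24, 2.8, 0], [0.24, 2.8, 0]], roll=[0, 0, 0, 0, 0, 0, 0, 0], gripper=[4, 4, 4, 4, 4, 4, 4, 4])

```text
clock: 16.45
tool_pos: [0.5358, 0.106, 0.126]
eef_rot: [0.031, 0.706, -0.029, 0.707]
contact_force: [1.2, 0.1, 5.2]
opening: 0.455
```

Emit:
apply_moves(travel=[[0.03, 0.4, -0.02], [0.06, 0.7, -0.04], [0.08, 1.0, -0.08], [0.08, 1.0, -0.08], [0.08, 1.0, 0.3], [0.08, 1.0, 1], [0.08, 1.0, 2.5], [0.08, 1.0, 5]], roll=[0, 0, 0, 0, 0, 0, 0, 0], gripper=[4, 4, 4, 4, 4, 4, 4, 4])

```text
clock: 17.12
tool_pos: [0.5336, 0.1123, 0.1745]
eef_rot: [0.03, 0.708, -0.032, 0.704]
contact_force: [-0.8, -0.4, 0.2]
opening: 0.458
```

Emit:
apply_moves(travel=[[0, -3, 3], [0, -6, 6], [0, -9, 6], [0, -12, 6], [0, -15, 6], [0, -18, 6], [0, -21, 6], [0, -24, 6]], roll=[0, 0, 0, 0, 0, 0, 0, 0], gripper=[4, 4, 4, 4, 4, 4, 4, 4])

```text
clock: 17.78
tool_pos: [0.5344, -0.1284, 0.2359]
eef_rot: [0.031, 0.707, -0.031, 0.706]
contact_force: [-0.0, 0.2, 1.3]
opening: 0.455
```

Emit:
apply_moves(travel=[[0, -3, 0], [0, -6, 0], [0, -9, 0], [0, -9, 0], [0, -9, 0], [0, -9, 0], [0, -9, 0], [0, -9, 0]], roll=[0, 0, 0, 0, 0, 0, 0, 0], gripper=[4, 4, 4, 4, 4, 4, 4, 4])

```text
clock: 18.45
tool_pos: [0.5358, -0.2145, 0.2358]
eef_rot: [0.03, 0.707, -0.029, 0.706]
contact_force: [0.3, -0.3, -0.7]
opening: 0.453
```

Emit:
apply_moves(travel=[[0, 0, 0], [0, 0, 0], [0, 0, 0], [0, 0, 0], [0, 0, 0], [0, 0, 0], [0, 0, 0], [0, 0, 0]], roll=[0, 0, 0, 0, 0, 0, 0, 0], gripper=[4, 4, 4, 4, 4, 4, 4, 4])

```text
clock: 19.12
tool_pos: [0.5357, -0.2163, 0.2357]
eef_rot: [0.031, 0.706, -0.031, 0.706]
contact_force: [-0.0, -0.1, -0.9]
opening: 0.454
```

Run:
```python
from h import *
s=snap('top','t7');q=snap('scene','s7')
a=cv2.resize(s['image'][210:305,132:372,::-1],(792,314),interpolation=cv2.INTER_CUBIC)
b=cv2.resize(q['image'][125:211,250:470,::-1],(726,284),interpolation=cv2.INTER_CUBIC)
im=np.zeros((600,800,3),np.uint8);im[:314,:792]=a;im[314:598,:726]=b
cv2.imwrite('pics/t7b.png',im)
```

```text
(no output)
```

View pics/t7b.png

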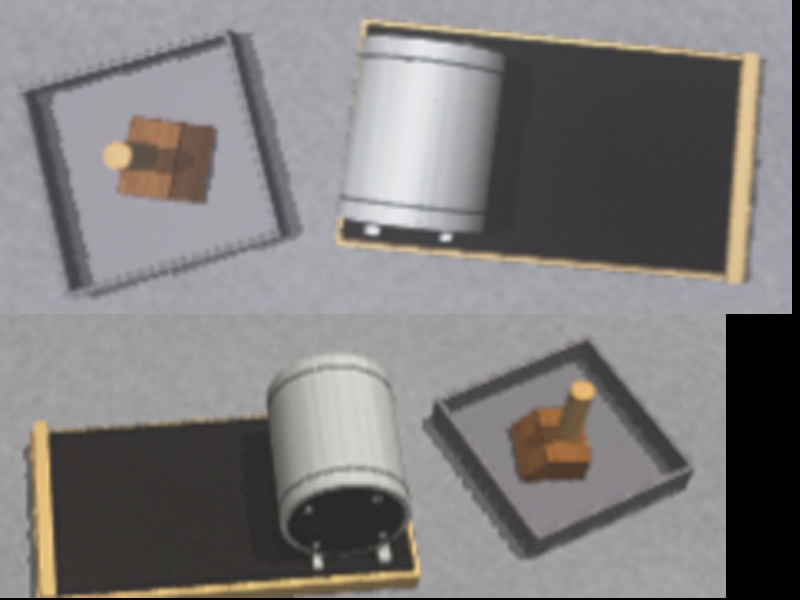

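The housing sits between the ribs in the top view, sides (362,50)-(342,212) and (503,62)-(485,222). The chock is upright in the tray. I'll check the numbers and that it's at rest.

Run:
```python
from h import *
s=load('t7');axis(s,[(362,50),(342,212)],[(503,62),(485,222)],[132,210],3.3)
n=snap('top','t8');d=cv2.absdiff(n['image'],s['image'])[205:305,130:370];print('max change since',d.max())
a=load('top0')['image'];d=cv2.absdiff(n['image'],a).max(2)
print('driver area change',(d[135:170,260:375]>30).sum(),'reel',(d[255:300,420:470]>30).sum(),r.get_state()['clock'])
T=lambda p:(np.array(p,float)+.5)/3.3-.5+[132,210]
print('chock dowel',ray(s,T([(117,156)]),.082).round(4))
```

```text
ends [[0.5877, 0.0951], [0.4878, 0.1039]] mid [0.5377 0.0995] nest xy mm [-4.1  0.9] yaw err deg -0.19
max change since 4
driver area change 0 reel 1514 19.2667
chock dowel [[0.5233 0.2818 0.082 ]]
```

```bash
python3 -c "
from h import *
print(r.finish_job())"
```

```text
the job is handed in; nothing more can be done
None
```

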